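# Close the battery cover of a refrigerator temperature logger

## Task

One of the two yellow temperature loggers still has its round battery cover standing proud. Take the seating tool from its tray, press its foot squarely on the middle of that cover, without cocking the cover, until it clicks fully home, and do not press the cover with the gripper itself. Only then push the black lock slide fully across the cover's edge, and leave the seating tool standing upright in its tray, let go of, with the carton, the vial and the ice pack left where they are.

Things in the scene. Friction and masses are not known exactly. Their poses are not given: they have to be found in the camera images.
- logger: The logger to be closed: a yellow plastic box 150 x 92 mm, 26 mm high, lying on its face in a dark steel cradle plate (170 x 112 x 6 mm) fixed to the bench. Origin: centre of the cradle's underside, on the bench top. x runs along its length from the lock slide to the cover, y across it, z up. The logger's flat back face is 32 mm above the bench. The cover's axis is at (32, 0) mm, the lock tab starts near (-50, 0) mm.
- cover: The round grey battery cover of the logger, diameter 56 mm, flat top, a shallow black ring line on it. Origin: centre of its top face, 41 mm above the bench while proud, 34 mm when home (2 mm above the logger's face). z is up when it sits level. Pressed off its middle it rocks (about 1.2 rad per N m) and springs back level when released.
- cover_snap (a joint): How far the cover has been pressed in, in m: 0 proud, 0.007 fully home (stop). It takes about 10 N to start it down, less as it goes; short of 4.5 mm it springs back up, past that it snaps home by itself, dropping away from the tool, and stays.
- lock (a joint): Travel of the lock slide towards the cover, in m: 0 open, 0.024 fully across the cover's edge (stop); it starts somewhere between 0 and 0.006. It stays where it is left and takes about 2 N to move.
- lock_tab (a point): Top centre of the thumb tab of the black lock slide. The tab is 8 mm thick (along the logger's x), 28 mm wide and stands 15 mm high above the slide's flat plate; its top is 53 mm above the bench. It moves along the logger's +x to lock. Nothing stands above the logger's 32 mm face behind it (-x side).
- finished_logger: The other logger, same shape, cover already home and lock slide already across: nothing to do on it. Same origin and axes. Fixed.
- tray: Shallow aluminium tool tray, 150 x 110 mm, fixed to the bench. Origin: centre of its underside, x along its length, z up. Floor 4 mm above the bench, rim 3 mm thick and 10 mm above the bench.
- seating_tool: The seating tool, standing upright and loose in the tray, 70 mm tall, about 0.2 kg: a white flat round foot of diameter 36 mm (0 to 12 mm up), a round steel stem of diameter 24 mm (12 to 60 mm up), a black head of diameter 30 mm (60 to 70 mm up). Origin: centre of the foot's underside; z along the stem to the head.
- tool_mid (a point): Centre of the seating tool's stem, 36 mm above the foot's underside: where to grasp it.
- carton: Loose paper-white carton, 70 x 110 mm, 50 mm high, beyond the loggers. Origin: centre of its underside. A bystander.
- vial: Small loose standing glass bottle, diameter 28 mm, 55 mm high. Origin: centre of its underside. A bystander.
- ice_pack: Loose flat blue ice pack, 100 x 160 mm, 28 mm high, at the right-hand end of the row. Origin: centre of its underside. A bystander.
Mind the look-alikes: they are no part of the job. What is shaped like the seating_tool but orange is not meant.

How it is judged:
By the outcome, as a careful person would: the job done as asked, in the order asked, and still so for the second after the job is handed in, with the robot touching nothing.
It also fails if it takes over 54 s, if anything falls off the work surface, if the arm or the gripper's body presses on something with over 40 N, if the wrist force passes 120 N, or if a joint passes its speed limit or range.

## Robot

A 6-joint arm with a two-finger parallel gripper is mounted at the origin on the work surface. World frame = base frame: x ahead of the robot, y to its left, z up, the work surface at z = 0. Lengths are in m, angles in rad, forces in N, time in s.
With the tool pointing down it reaches from about 0.425 to 0.95 m from the base axis. Payload 3.5 kg.
Tool frame: the origin (TCP) lies at the very end of the fingers, on their centre line; the grasp point (between the pads) lies 19 mm behind it; z points along the fingers, y is the direction in which the jaws open and shut (so a half turn about z gives the same grasp; the last joint's range is limited). The gripper opens to 85 mm and grips with 20 to 120 N. Pads are 22 mm wide; open, the fingers measure 114 mm over their backs; the gripper's body (76 mm by 85 mm) begins 54 mm behind the grasp point. The pads swing forward as they close: fully open they stand 13 mm farther back than shut.
Start: joints at [1.154, 0.286, 1.577, -0, 1.279, -0.15], TCP at [0.178, 0.651, 0.231] pointing down, gripper open.
Joint ranges: [-2.77, 2.77], [-0.9, 2.22], [0.21, 2.48], [-1.53, 4.67], [0.24, 2.81], [-2.84, 2.84]. Speed limits (rad/s): [2.79, 2.79, 3.14, 3.14, 3.14, 3.14].

## Interface

Orientations are given as a rotation vector (axis times angle).
In Python, from workcell import robot gives the robot as it stands.
- The arm moves only by the tool carry_out, never from a script. Its arguments are lists of equal length, an entry for each row: "jaw": the finger opening in m, from 0 to 0.0854; "dp": the shift along the tool's x, y, z in m, a list of three; "spin": the turn about the tool's z in units of 5 degrees (1.0 is 5 degrees). A call has 1 to 20 rows; each row shifts and turns the pose as measured when the row begins, along the tool's axes as they then stand; what a row does not reach is not made up. A row lasts 1/12 s, in which the tool goes at most 41.7 mm and 7.16 degrees, less where a joint would pass 70% of its speed; a pose out of reach is approached as far as the arm can. A call is refused whole if a number of a shift passes 0.0417 or a number of a turn 1, either way. A call with a gripper value outside its range is refused whole. The fingers move at their own pace and stop on an object; "squeeze" is the grip in N (left out, the last holds). Time passes only in rows, so rows that do not move let the fingers close. It gives the time, the measured TCP pose, the force and the opening at its end, in the units of the state.
- robot.read_state(): the state, without advancing time (a new reading comes with each control period).
- robot.grab_frame(name): name is "side" or "top" or "wrist"; returns a dict with "image" (384x512x3 uint8, blue, green, red), "K" (3x3 intrinsics, pixels), "rvec" (rotation vector, rad) and "tvec" (3), from world to camera coordinates, as OpenCV has them; the wrist camera has in their place "T_tool_cam" (4x4, takes a point from camera to tool coordinates, whose origin is the TCP and whose axes are the flange's). Camera axes: x right, y down, z forward; pixel columns grow to the right and rows downward; lengths in m; the calibration is good to about 2 mm. The wrist camera is an equidistant fisheye: a pixel r from the principal point sees the ray r / f radians off the axis. A picture is of the moment at which its call begins: read the wrist's pose just before it. There is no depth.
- robot.job_done(): hands the job in, once; it reports no verdict.
The state is a dict: "time_s": time; "q": joint angles; "joint_velocities": joint speeds; "joint_torque": joint torques, N m; "position": TCP position; "eef_rot": TCP orientation; "force": force on the tool from outside, world axes, zero at the start; "moment": the same for the moment, N m; "width": finger opening in m.
Only numpy, scipy, OpenCV 4.12 (cv2) and the standard library are available. Lean on these libraries where they do the work, as an engineer would, in place of code of your own. Each camera call takes 0.05 s, during which the arm holds its last target. There are 200 camera calls.

## Working session

There is one attempt and no reset: what is moved stays moved. The work goes in short steps, Python scripts to look and compute and a tool call to move; the robot and the scene stay as the last step left them, time stands still between calls to the robot, and variables do not carry over. Pictures are saved under pics/ and viewed, about 8 in all and at most 12, crops included, and the job is handed in when it is done.

Besides the shell and the picture viewer there is one more tool, called after "Call:" by a JSON object that holds its "fn" and its "kwargs", one argument or row to a line. carry_out: Moves the arm, as the interface text tells. Its arguments: {"type":"object","properties":{"jaw":{"type":"array"},"dp":{"type":"array"},"spin":{"type":"array"},"squeeze":{"type":"number"}},"required":["jaw","dp","spin"]}

```bash
mkdir -p pics; cat > h.py <<'E'
import numpy as np, cv2
from workcell import robot
def grab(n,fn):
    s=robot.read_state(); f=robot.grab_frame(n); cv2.imwrite('pics/'+fn+'.png',f['image']); np.save('pics/'+fn+'.npy',dict(f=f,s=s),allow_pickle=True); return f,s
def ray(d,u,v,wrist=False):
    f=d['f'];K=f['K']
    if 'rvec' in f:
        R=cv2.Rodrigues(np.array(f['rvec'],float))[0];t=np.array(f['tvec'],float).ravel()
        r=R.T@np.linalg.inv(K)@[u,v,1];return -R.T@t,r/np.linalg.norm(r)
    x=(u-K[0][2])/K[0][0];y=(v-K[1][2])/K[1][1];th=np.hypot(x,y);c=np.array([x/th*np.sin(th),y/th*np.sin(th),np.cos(th)]) if th>1e-9 else np.array([0,0,1.])
    T=np.array(f['T_tool_cam']);R=cv2.Rodrigues(np.array(d['s']['eef_rot'],float))[0]
    return R@T[:3,3]+np.array(d['s']['position']),R@T[:3,:3]@c
def at(d,u,v,z):
    o,r=ray(d,u,v);return o+r*(z-o[2])/r[2]
def proj(d,P):
    f=d['f'];K=np.array(f['K']);P=np.array(P,float)
    if 'rvec' in f:
        return cv2.projectPoints(P.reshape(1,3),np.array(f['rvec'],float),np.array(f['tvec'],float),K,None)[0].ravel()
    T=np.array(f['T_tool_cam']);R=cv2.Rodrigues(np.array(d['s']['eef_rot'],float))[0]
    c=T[:3,:3].T@(R.T@(P-d['s']['position'])-T[:3,3]);th=np.arctan2(np.hypot(c[0],c[1]),c[2]);p=np.arctan2(c[1],c[0])
    return np.array([K[0,2]+K[0,0]*th*np.cos(p),K[1,2]+K[1,1]*th*np.sin(p)])
def load(fn): return np.load('pics/'+fn+'.npy',allow_pickle=True).item()
E
python3 - <<'E'
from h import *
for n in('top','side'):
    f,s=grab(n,n+'0'); 
a=[cv2.imread(f'pics/{n}0.png') for n in('top','side')]
cv2.imwrite('pics/v1.png',cv2.resize(a[0],(800,600),interpolation=cv2.INTER_CUBIC));cv2.imwrite('pics/v2.png',cv2.resize(a[1],(800,600),interpolation=cv2.INTER_CUBIC))
print(s)
E
```

```text
{'time_s': 0.05, 'q': array([ 1.15399131e+00,  2.87164377e-01,  1.57812677e+00,  2.07785087e-05,
        1.27862205e+00, -1.50014120e-01]), 'joint_velocities': array([-0.00153674, -0.00192531, -0.00161536, -0.00011176,  0.00137804,
       -0.00039987]), 'joint_torque': array([ 8.47547585e-05, -4.07560086e+01, -2.93923295e+01, -1.73854478e-04,
        3.57658864e-03, -3.37917044e-06]), 'position': array([0.1776689 , 0.65053455, 0.22997524]), 'eef_rot': array([-0.41775265, -3.11301755,  0.00349021]), 'force': array([-0.72298785, -0.65953393,  0.74827246]), 'moment': array([-0.02049133,  0.00951996, -0.00252229]), 'width': 0.08529734600669264}
```

View pics/v1.png

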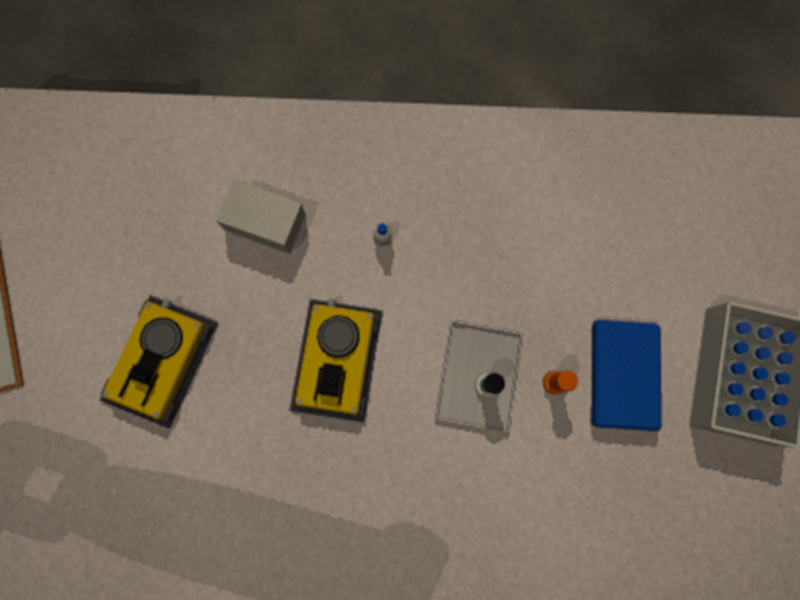

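View pics/v2.png

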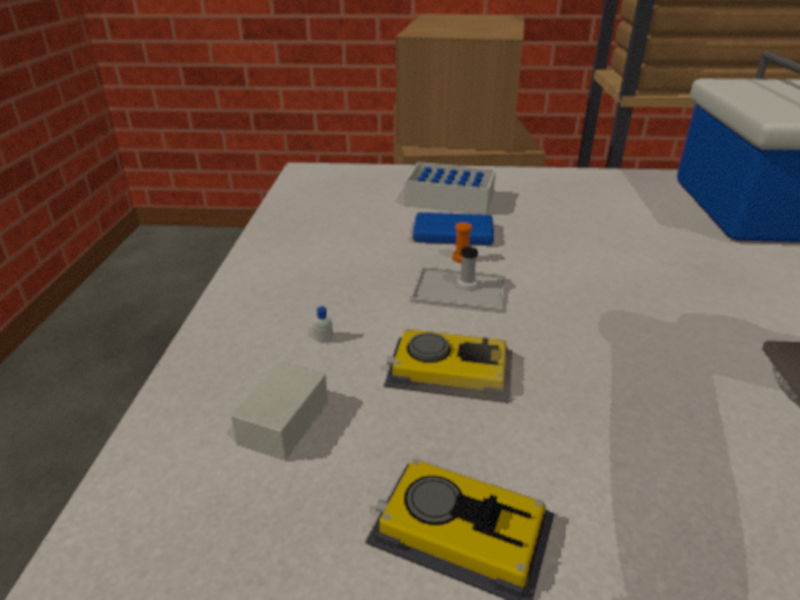

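Top view (800x600): loggers at (160,360) and (337,360). The left one's slide reaches its cover and the right one's slide sits back from its cover, so the right one looks unfinished. There are two tool shapes: black/steel/white in the tray at (490,383), which fits, and an orange look-alike at (560,380). I'll confirm with one enlarged crop.

```bash
python3 - <<'E'
from h import *
t=cv2.imread('pics/top0.png');s=cv2.imread('pics/side0.png')
def c(i,x,y,w,h): return cv2.resize(i[y:y+h,x:x+w],(400,300),interpolation=cv2.INTER_CUBIC)
# top crops in native px (view/1.5625)
a=c(t,180,185,80,60*1);b=c(t,270,200,107,80);d=c(s,235,200,107,80);e=c(s,225,285,140,105)
cv2.imwrite('pics/v3.png',np.vstack([np.hstack([a,b]),np.hstack([d,e])]))
T=load('top0');k=.64
for n,p,z in[('coverR',(338,336),.041),('coverL',(161,338),.034),('tabR',(330,372),.053),('tabL',(147,368),.053),('toolhead',(492,383),.07),('orange',(567,380),.07),('vial',(382,229),.05),('carton',(262,213),.05)]:
    print(n,at(T,p[0]*k,p[1]*k,z).round(4))
for p in[(312,299),(382,309),(363,420),(291,411)]:print('cradR',at(T,p[0]*k,p[1]*k,.006).round(4))
for p in[(453,322),(522,331),(509,433),(436,424)]:print('tray',at(T,p[0]*k,p[1]*k,.01).round(4))
print(T['f']['K'],ray(T,256,192))
E
```

```text
coverR [ 0.5869 -0.0165  0.041 ]
coverL [0.5768 0.2393 0.034 ]
tabR [ 0.5342 -0.0088  0.053 ]
tabL [0.5321 0.247  0.053 ]
toolhead [ 0.5249 -0.2345  0.07  ]
orange [ 0.5321 -0.3388  0.07  ]
vial [ 0.7469 -0.0747  0.05  ]
carton [0.7652 0.1035 0.05  ]
cradR [0.6465 0.0288 0.006 ]
cradR [ 0.6345 -0.0781  0.006 ]
cradR [ 0.4682 -0.0559  0.006 ]
cradR [0.4781 0.0503 0.006 ]
tray [ 0.6174 -0.1861  0.01  ]
tray [ 0.607  -0.2907  0.01  ]
tray [ 0.4557 -0.2704  0.01  ]
tray [ 0.4655 -0.1631  0.01  ]
[[366.02871727   0.         255.89429398]
 [  0.         366.02871727 196.86727834]
 [  0.           0.           1.        ]] (array([ 0.48805352, -0.09126338,  0.86359643]), array([ 0.18481091, -0.01580692, -0.98264697]))
```

View pics/v3.png

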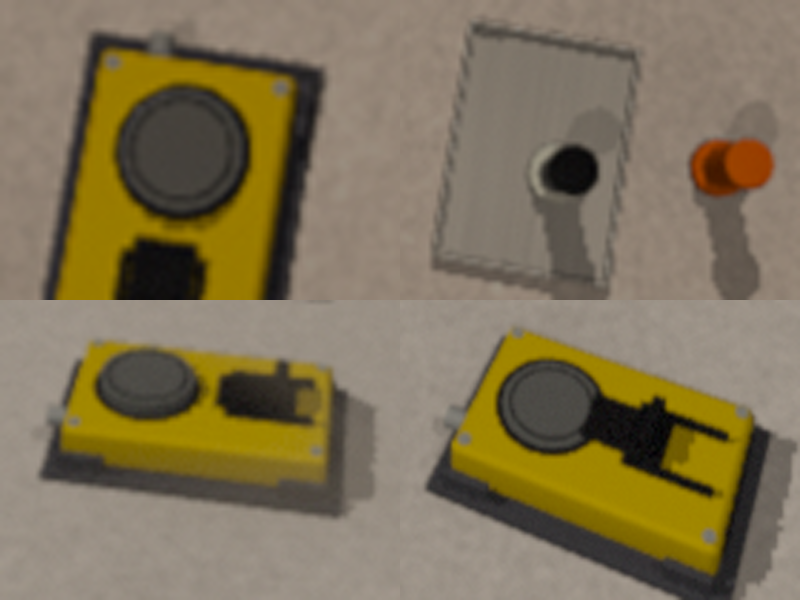

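The crop shows the right logger's cover standing proud with a shadowed step and its slide back. The left cover is flush with its slide across it. The tray tool has a white foot and black head, so it is the one meant; the orange one is not. I'll move there now.

Call:
{"fn": "carry_out", "kwargs": {
  "jaw": [0.085, 0.085, 0.085, 0.085, 0.085, 0.085, 0.085, 0.085, 0.085, 0.085, 0.085, 0.085, 0.085, 0.085, 0.085],
  "dp": [
    [0, 0, 0],
    [0, 0, 0],
    [-0.0285, -0.027, 0],
    [-0.0285, -0.027, 0],
    [-0.0285, -0.027, 0],
    [-0.0285, -0.027, 0],
    [-0.0285, -0.027, 0],
    [-0.0285, -0.027, 0],
    [-0.0285, -0.027, 0],
    [-0.0285, -0.027, 0],
    [-0.0285, -0.027, 0],
    [-0.0285, -0.027, 0],
    [-0.0285, -0.027, 0],
    [-0.0285, -0.027, 0],
    [-0.0285, -0.027, 0]
  ],
  "spin": [-0.8, -0.8, 0, 0, 0, 0, 0, 0, 0, 0, 0, 0, 0, 0, 0]
}}

```text
time_s: 1.35
position: [0.5086, 0.2441, 0.2204]
eef_rot: [-0.163, -3.126, 0.017]
force: [0.3, 0.5, -0.7]
width: 0.0852
```

Call:
{"fn": "carry_out", "kwargs": {
  "jaw": [0.085, 0.085, 0.085, 0.085, 0.085, 0.085, 0.085, 0.085],
  "dp": [
    [-0.008, -0.0365, 0],
    [-0.008, -0.0365, 0],
    [-0.008, -0.0365, 0],
    [-0.008, -0.0365, 0],
    [-0.008, -0.0365, 0],
    [-0.008, -0.0365, 0],
    [-0.008, -0.0365, 0],
    [0, 0, 0]
  ],
  "spin": [-0.05, 0, 0, 0, 0, 0, 0, 0]
}}

```text
time_s: 2.02
position: [0.5403, -0.0344, 0.2189]
eef_rot: [-0.167, -3.122, 0.02]
force: [-0.2, 0.2, 0.2]
width: 0.0848
```

```bash
python3 - <<'E'
from h import *
f,s=grab('wrist','w1');print(f['K'],f['T_tool_cam'],s['position'],s['eef_rot'])
cv2.imwrite('pics/v4.png',cv2.resize(f['image'],(800,600),interpolation=cv2.INTER_CUBIC))
E
```

```text
[[297.31863964   0.         255.89777856]
 [  0.         297.31863964 193.52454468]
 [  0.           0.           1.        ]] [[-9.83895741e-05 -9.55462485e-01 -2.95112573e-01  7.41758575e-02]
 [ 9.99999785e-01  9.72609856e-05 -6.48290834e-04  2.14393697e-03]
 [ 6.48120511e-04 -2.95112573e-01  9.55462270e-01 -1.42378559e-01]
 [ 0.00000000e+00  0.00000000e+00  0.00000000e+00  1.00000000e+00]] [ 0.54027805 -0.03440516  0.21892229] [-0.16670903 -3.12242937  0.02013687]
```

View pics/v4.png

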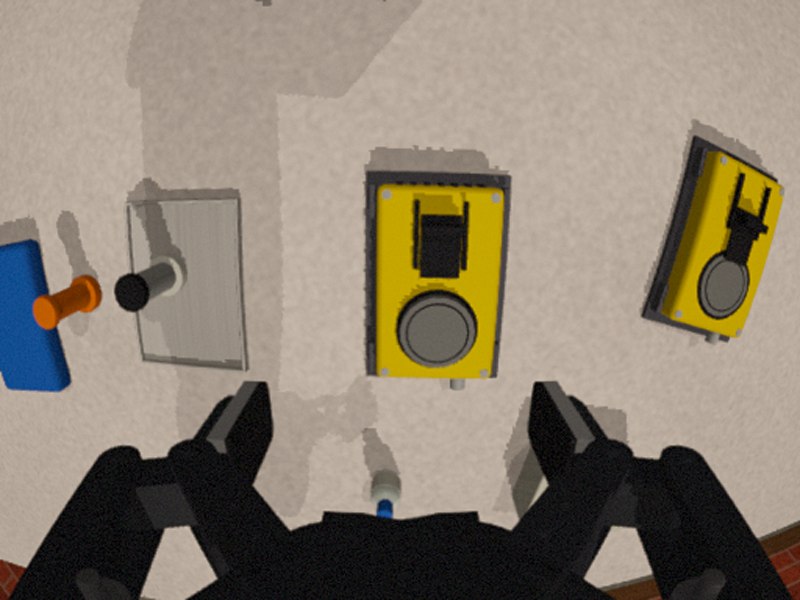

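```bash
python3 - <<'E'
from h import *
W=load('w1');T=load('top0');k=.64
def disc(d,u,v,r,lo,z,n):
    g=cv2.cvtColor(d['f']['image'],cv2.COLOR_BGR2HSV)
    m=((g[...,1]<90)&(g[...,2]>lo)).astype(np.uint8);mm=np.zeros_like(m);cv2.circle(mm,(int(u),int(v)),r,1,-1);m&=mm
    m=cv2.morphologyEx(m,cv2.MORPH_CLOSE,np.ones((5,5)))
    c=max(cv2.findContours(m,0,1)[0],key=cv2.contourArea)
    P=np.array([at(d,*p[0].astype(float),z) for p in c]);A=np.c_[2*P[:,:2],np.ones(len(P))];x=np.linalg.lstsq(A,(P[:,:2]**2).sum(1),rcond=None)[0]
    print(n,x[:2].round(4),'r',np.sqrt(x[2]+x[0]**2+x[1]**2).round(4))
for lo in(50,65):
    disc(W,437*k,331*k,28,lo,.041,'cov W');disc(T,338*k,336*k,14,lo,.041,'cov T')
def dark(d,u,v,r,z,n):
    g=d['f']['image'].max(2);m=(g<45).astype(np.uint8);mm=np.zeros_like(m);cv2.circle(mm,(int(u),int(v)),r,1,-1);m&=mm
    c=max(cv2.findContours(m,0,1)[0],key=cv2.contourArea);(cx,cy),_,_=cv2.fitEllipse(c);print(n,cx/k,cy/k,at(d,cx,cy,z).round(4))
dark(W,131*k,292*k,14,.074,'head W');dark(T,492*k,383*k,10,.074,'head T')
for n,p,z in[('cradFL',(367,171),.006),('cradFR',(510,173),.006),('cradNL',(367,376),.006),('yTL',(378,186),.032),('yTR',(504,184),.032),('yBL',(379,377),.032),('yBR',(496,378),.032),('foot',(170,275),.016),('trayTL',(128,203),.01),('trayTR',(239,191),.01),('trayBR',(245,370),.01),('trayBL',(143,360),.01),('tabtop-back?',(442,213),.053)]:
    print(n,at(W,p[0]*k,p[1]*k,z).round(4))
i=W['f']['image'][100:260,215:345];cv2.imwrite('pics/v5.png',cv2.resize(i,None,fx=4,fy=4,interpolation=cv2.INTER_CUBIC))
R=cv2.Rodrigues(W['s']['eef_rot'])[0];print(R.round(3))
E
```

```text
cov W [ 0.5874 -0.0127] r 0.0274
cov T [ 0.5884 -0.015 ] r 0.0264
cov W [ 0.5879 -0.0128] r 0.0271
cov T [ 0.5889 -0.015 ] r 0.0213
head W 131.65123462677002 291.62323474884033 [ 0.5245 -0.23    0.074 ]
head T 493.04823875427246 383.12690258026123 [ 0.5245 -0.2352  0.074 ]
cradFL [ 0.4666 -0.0526  0.006 ]
cradFR [0.4781 0.0564 0.006 ]
cradNL [ 0.6343 -0.0735  0.006 ]
yTL [ 0.4783 -0.0439  0.032 ]
yTR [0.485  0.0456 0.032 ]
yBL [ 0.624  -0.0605  0.032 ]
yBR [0.635  0.0317 0.032 ]
foot [ 0.526  -0.2277  0.016 ]
trayTL [ 0.4591 -0.2612  0.01  ]
trayTR [ 0.4676 -0.1547  0.01  ]
trayBR [ 0.6185 -0.1793  0.01  ]
trayBL [ 0.6025 -0.2834  0.01  ]
tabtop-back? [ 0.5    -0.0022  0.053 ]
[[-0.994  0.106 -0.015]
 [ 0.107  0.994 -0.012]
 [ 0.014 -0.014 -1.   ]]
```

View pics/v5.png

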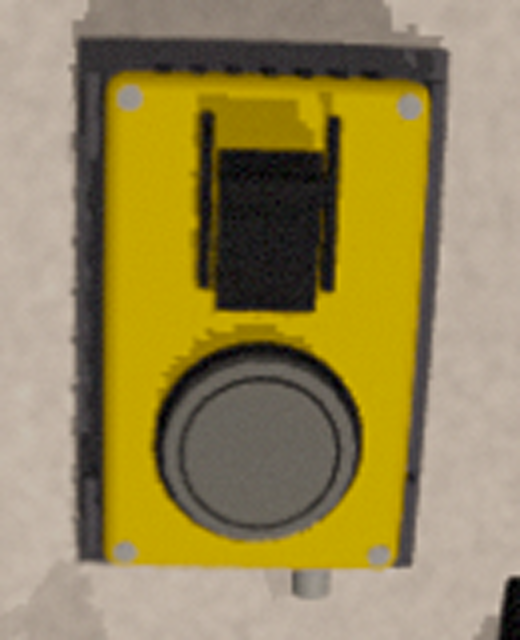

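The enlarged view shows the cover proud at (260,445), with a thick dark side wall, and the lock tab back at (270,165) in the crop. Next I'll hover over the tool and measure it from close by.

Call:
{"fn": "carry_out", "kwargs": {
  "jaw": [0.085, 0.085, 0.085, 0.085, 0.085, 0.085, 0.085, 0.085, 0.085],
  "dp": [
    [-0.001, -0.025, 0.01],
    [-0.001, -0.025, 0.01],
    [-0.001, -0.025, 0.01],
    [-0.001, -0.025, 0.01],
    [-0.001, -0.025, 0.01],
    [-0.001, -0.025, 0.01],
    [-0.001, -0.025, 0.01],
    [0, -0.022, 0.01],
    [0, 0, 0]
  ],
  "spin": [0, 0, 0, 0, 0, 0, 0, 0, 0]
}}

```text
time_s: 2.82
position: [0.5251, -0.2248, 0.1348]
eef_rot: [-0.148, -3.121, 0.004]
force: [-0.2, 0.6, 0.0]
width: 0.0848
```

```bash
python3 - <<'E'
from h import *
f,s=grab('wrist','w2');print(s['position'],cv2.Rodrigues(s['eef_rot'])[0].round(3))
d=dict(f=f,s=s);v=f['image'].copy()
for h in(.074,.016):
  for p in((.5245,-.2325),):
    u=proj(d,[*p,h]);print(u);cv2.drawMarker(v,tuple(int(x) for x in u),(0,0,255),0,8)
cv2.imwrite('pics/v6.png',cv2.resize(v,(800,600),interpolation=cv2.INTER_CUBIC))
E
```

```text
[ 0.52514563 -0.2248208   0.13480318] [[-0.995  0.095 -0.017]
 [ 0.095  0.995 -0.002]
 [ 0.017 -0.003 -1.   ]]
[242.87560728 209.91694964]
[245.78331471 188.90132734]
```

View pics/v6.png

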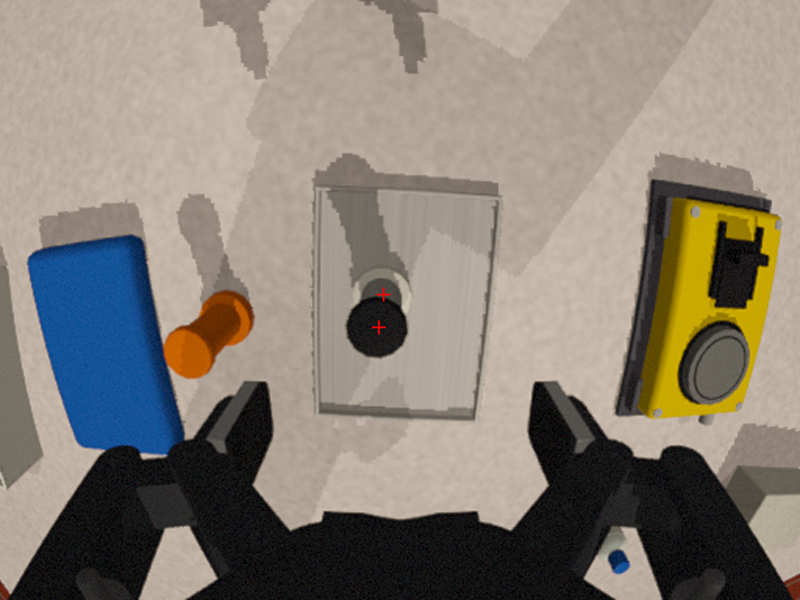

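The drawn marks land on the head at (377,327) and the foot at (383,294), so the tool is at about (0.5245, -0.2325). I'll descend.

Call:
{"fn": "carry_out", "kwargs": {
  "jaw": [0.085, 0.085, 0.085, 0.085, 0.085, 0.085, 0.085, 0.085],
  "dp": [
    [0, -0.0074, 0],
    [0, 0, 0.02],
    [-0.0005, 0, 0.02],
    [-0.0005, 0, 0.02],
    [-0.0005, 0, 0.02],
    [-0.0005, 0, 0.02],
    [0, 0, 0.013],
    [0, 0, 0]
  ],
  "spin": [0, 0, 0, 0, 0, 0, 0, 0]
}}

```text
time_s: 3.53
position: [0.5322, -0.2234, 0.0249]
eef_rot: [-0.128, -3.133, 0.008]
force: [-0.7, 1.0, -0.8]
width: 0.0846
```

Call:
{"fn": "carry_out", "kwargs": {
  "jaw": [0.085, 0.085, 0.085],
  "dp": [
    [0.005, -0.006, 0.002],
    [0.002, -0.004, 0.002],
    [0, 0, 0]
  ],
  "spin": [0, 0, 0]
}}

```text
time_s: 3.78
position: [0.5254, -0.2323, 0.0227]
eef_rot: [-0.123, -3.135, 0.009]
force: [-0.2, 0.1, -0.3]
width: 0.0848
```

Call:
{"fn": "carry_out", "kwargs": {
  "jaw": [0.022, 0.022, 0.022, 0.022, 0.022, 0.022, 0.015, 0.015, 0.015, 0.015],
  "dp": [
    [0, 0, 0],
    [0, 0, 0],
    [0, 0, 0],
    [0, 0, 0],
    [0, 0, 0],
    [0, 0, 0],
    [0, 0, 0],
    [0, 0, 0],
    [0, 0, 0],
    [0, 0, 0]
  ],
  "spin": [0, 0, 0, 0, 0, 0, 0, 0, 0, 0],
  "squeeze": 70
}}

```text
time_s: 4.62
position: [0.5275, -0.2348, 0.027]
eef_rot: [0.125, 3.136, -0.016]
force: [0.3, 0.4, 0.1]
width: 0.0245
```

Call:
{"fn": "carry_out", "kwargs": {
  "jaw": [0.015, 0.015, 0.015, 0.015, 0.015, 0.015, 0.015],
  "dp": [
    [0, 0, -0.01],
    [0, 0, -0.02],
    [0, 0, -0.02],
    [0, 0, -0.02],
    [0, 0, -0.015],
    [0, 0, 0],
    [0, 0, 0]
  ],
  "spin": [0, 0, 0, 0, 0, 0, 0]
}}

```text
time_s: 5.2
position: [0.5233, -0.2307, 0.1126]
eef_rot: [-0.125, -3.131, 0.004]
force: [-0.4, 1.0, -3.2]
width: 0.025
```

```bash
python3 - <<'E'
from h import *
f,s=grab('wrist','w3');print(s['position'],cv2.Rodrigues(s['eef_rot'])[0].round(3),s['force'])
for i in range(3):
    robot.grab_frame('wrist');print(robot.read_state()['position'])
E
```

```text
[ 0.52333002 -0.23068753  0.11260245] [[-0.997  0.08  -0.008]
 [ 0.08   0.997 -0.002]
 [ 0.008 -0.003 -1.   ]] [-0.36419687  0.98985361 -3.19465075]
[ 0.52317942 -0.23067844  0.11184722]
[ 0.52285039 -0.23048049  0.11125276]
[ 0.52267117 -0.23038504  0.11090229]
```

Call:
{"fn": "carry_out", "kwargs": {
  "jaw": [0.015, 0.015, 0.015, 0.015, 0.015, 0.015, 0.015, 0.015, 0.015, 0.015, 0.015, 0.015],
  "dp": [
    [-0.005, 0.022, 0],
    [-0.005, 0.022, 0],
    [-0.005, 0.022, 0],
    [-0.005, 0.022, 0],
    [-0.005, 0.022, 0],
    [-0.005, 0.022, 0],
    [-0.005, 0.022, 0],
    [-0.005, 0.022, 0],
    [-0.004, 0.022, 0],
    [-0.003, 0.022, 0],
    [0, 0, 0],
    [0, 0, 0]
  ],
  "spin": [0, 0, 0, 0, 0, 0, 0, 0, 0, 0, 0, 0]
}}

```text
time_s: 6.4
position: [0.5809, -0.0039, 0.0926]
eef_rot: [-0.131, -3.101, -0.01]
force: [-0.6, -0.1, -3.4]
width: 0.0248
```

```bash
python3 - <<'E'
from h import *
f,s=grab('wrist','w4');print(s['position'],cv2.Rodrigues(s['eef_rot'])[0].round(3),s['force'])
cv2.imwrite('pics/v7.png',cv2.resize(f['image'][60:300,110:430],(800,600),interpolation=cv2.INTER_CUBIC))
grab('side','s4');grab('top','t4')
E
```

```text
[ 0.58092615 -0.00386464  0.09261761] [[-0.996  0.084 -0.038]
 [ 0.084  0.996  0.008]
 [ 0.038  0.005 -0.999]] [-0.60008184 -0.12867026 -3.38922943]
```

View pics/v7.png

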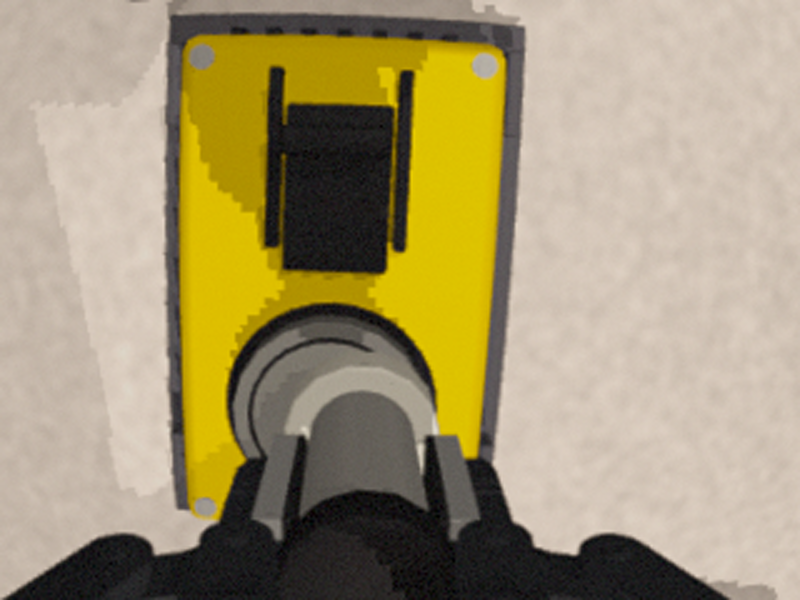

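The foot is about 10 mm to the +y side of the cover, as the pose says, and the wrist has tilted by about 2°. I'll correct the position and see how the tilt responds.

Call:
{"fn": "carry_out", "kwargs": {
  "jaw": [0.015, 0.015, 0.015, 0.015, 0.015],
  "dp": [
    [-0.002, -0.003, -0.006],
    [-0.002, -0.003, -0.006],
    [-0.002, -0.002, -0.006],
    [-0.002, -0.002, -0.006],
    [0, 0, 0]
  ],
  "spin": [0, 0, 0, 0, 0]
}}

```text
time_s: 6.97
position: [0.5897, -0.0212, 0.1195]
eef_rot: [-0.142, -3.102, -0.008]
force: [0.4, 0.5, -2.8]
width: 0.0245
```

```bash
python3 - <<'E'
from h import *
s=robot.read_state();print(s['position'],cv2.Rodrigues(s['eef_rot'])[0].round(4)[:,2],s['q'],s['joint_velocities'])
E
```

```text
[ 0.58974888 -0.02119885  0.11951185] [-0.0362  0.007  -0.9993] [-2.07478965e-01  2.37044843e-01  1.85360558e+00 -7.23397791e-04
  1.08784395e+00 -1.68627535e+00] [-0.01232191 -0.00262246  0.00151612  0.00417284  0.0014523  -0.00261904]
```

Call:
{"fn": "carry_out", "kwargs": {
  "jaw": [0.015, 0.015, 0.015, 0.015, 0.015, 0.015, 0.015, 0.015],
  "dp": [
    [0, 0.002, -0.02],
    [0, 0.002, -0.02],
    [0, 0, -0.02],
    [0, 0, 0],
    [0, 0, 0.02],
    [0, 0, 0.02],
    [0, 0, 0.015],
    [0, 0, 0]
  ],
  "spin": [0, 0, 0, 0, 0, 0, 0, 0]
}}

```text
time_s: 7.63
position: [0.5927, -0.0203, 0.1283]
eef_rot: [-0.149, -3.11, -0.006]
force: [0.1, 0.2, -3.1]
width: 0.0248
```

```bash
cat > st.py <<'E'
from h import *
s=robot.read_state();z=cv2.Rodrigues(s['eef_rot'])[0][:,2]
print('tcp',s['position'].round(4),'zt',z.round(4),'foot',(s['position']+.023*z).round(4),'F',s['force'].round(2),'M',s['moment'].round(3),s['time_s'])
E
python3 st.py
```

```text
tcp [ 0.5927 -0.0203  0.1283] zt [-0.0274  0.0055 -0.9996] foot [ 0.592  -0.0201  0.1053] F [ 0.06  0.21 -3.08] M [0.03  0.042 0.004] 7.6333
```

Call:
{"fn": "carry_out", "kwargs": {
  "jaw": [0.015, 0.015, 0.015, 0.015, 0.015, 0.015, 0.015, 0.015, 0.015, 0.015, 0.015, 0.015],
  "dp": [
    [0.001, 0.001, -0.02],
    [0.001, 0.001, -0.02],
    [0, 0.001, -0.02],
    [0, 0, 0],
    [0, 0, 0.03],
    [0, 0, 0.03],
    [0, 0, 0],
    [0, 0, -0.03],
    [0, 0, -0.03],
    [0, 0, 0.03],
    [0, 0, 0.03],
    [0, 0, 0]
  ],
  "spin": [0, 0, 0, 0, 0, 0, 0, 0, 0, 0, 0, 0]
}}

```text
time_s: 8.63
position: [0.5892, -0.0181, 0.1282]
eef_rot: [-0.151, -3.106, -0.007]
force: [-1.0, -0.7, -3.4]
width: 0.0246
```

```bash
python3 st.py
```

```text
tcp [ 0.5892 -0.0181  0.1282] zt [-0.0317  0.0063 -0.9995] foot [ 0.5884 -0.0179  0.1052] F [-0.96 -0.75 -3.41] M [ 0.007  0.071 -0.028] 8.6333
```

Call:
{"fn": "carry_out", "kwargs": {
  "jaw": [0.015, 0.015, 0.015, 0.015, 0.015, 0.015],
  "dp": [
    [0, 0.001, 0.013],
    [0, 0.001, 0.013],
    [0, 0.001, 0.013],
    [0, 0, 0.011],
    [0, 0, 0],
    [0, 0, 0]
  ],
  "spin": [0, 0, 0, 0, 0, 0]
}}

```text
time_s: 9.13
position: [0.5889, -0.0146, 0.0764]
eef_rot: [-0.152, -3.107, -0.007]
force: [1.0, -0.4, -3.0]
width: 0.0246
```

```bash
python3 st.py
```

```text
tcp [ 0.5889 -0.0146  0.0764] zt [-0.0307  0.0061 -0.9995] foot [ 0.5881 -0.0145  0.0534] F [ 0.97 -0.43 -3.05] M [-0.006  0.017  0.011] 9.1333
```

```bash
python3 - <<'E'
from h import *
f,s=grab('wrist','w5');g,s2=grab('side','s5');t,_=grab('top','t5')
a=cv2.resize(f['image'][90:290,160:360],(400,400),interpolation=cv2.INTER_CUBIC)
P=proj(dict(f=g,s=s),[.588,-.0145,.06]).astype(int);print(P)
b=cv2.resize(g['image'][P[1]-50:P[1]+50,P[0]-50:P[0]+50],(400,400),interpolation=cv2.INTER_CUBIC)
cv2.imwrite('pics/v8.png',np.hstack([a,b]))
E
python3 st.py
```

```text
[273 213]
tcp [ 0.5893 -0.0148  0.0773] zt [-0.0291  0.0058 -0.9996] foot [ 0.5887 -0.0147  0.0544] F [ 0.24  0.22 -2.91] M [-0.028 -0.002 -0.036] 9.2833
```

View pics/v8.png

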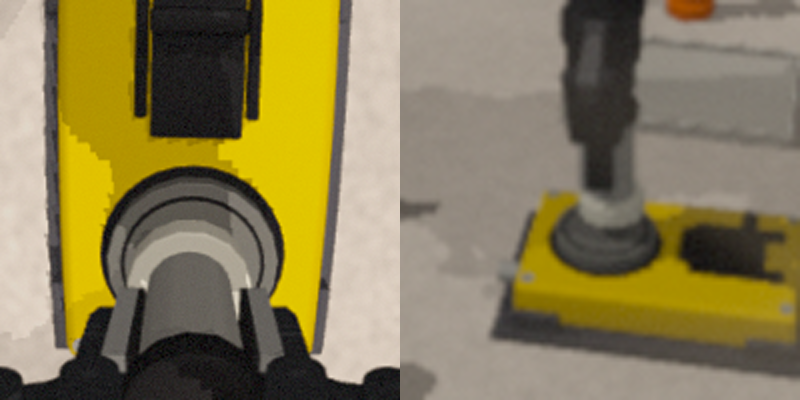

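```bash
python3 - <<'E'
from h import *
W=load('w5');s=W['s'];R=cv2.Rodrigues(s['eef_rot'])[0];p=s['position']
c=lambda u:((u-[160,90])*2).round(1)
for cx,cy in((.588,-.0135),):
  t=np.linspace(0,2*np.pi,73)
  for z,r in((.041,.028),(.041,.0215)):
    q=np.array([c(proj(W,[cx+r*np.cos(a),cy+r*np.sin(a),z])) for a in t]);print('cov',r,q.min(0),q.max(0))
for L in(.019,.023,.027):
  for h in(0,.012):
    q=np.array([c(proj(W,p+R@[.018*np.cos(a),.018*np.sin(a),L-h])) for a in t]);print('foot',L,h,q.min(0),q.max(0))
E
```

```text
cov 0.028 [102.5 179.7] [274.5 340.7]
cov 0.0215 [122.4 200. ] [254.8 323.7]
foot 0.019 0 [124.9 228. ] [245.3 337.5]
foot 0.019 0.012 [120.4 242.7] [248.8 357.6]
foot 0.023 0 [126.2 223.6] [244.2 331.2]
foot 0.023 0.012 [122.  237.6] [247.6 350.6]
foot 0.027 0 [127.5 219.3] [243.2 325.2]
foot 0.027 0.012 [123.4 232.7] [246.4 343.9]
```

The foot sits about 1.5 mm to the -y side of the ring centre, roughly 13 mm above the cover, and the hand is tilted about 1.7°. I'll try a ramped lift with an abrupt stop to bring the tilt back before pressing.

Call:
{"fn": "carry_out", "kwargs": {
  "jaw": [0.015, 0.015, 0.015, 0.015, 0.015, 0.015],
  "dp": [
    [0, 0.0015, -0.006],
    [0, 0, -0.012],
    [0, 0, -0.02],
    [0, 0, -0.03],
    [0, 0, 0],
    [0, 0, 0]
  ],
  "spin": [0, 0, 0, 0, 0, 0]
}}

```text
time_s: 9.78
position: [0.5933, -0.0137, 0.1546]
eef_rot: [-0.152, -3.114, -0.005]
force: [-0.5, 0.1, -3.6]
width: 0.0247
```

```bash
python3 st.py
```

```text
tcp [ 0.5933 -0.0137  0.1546] zt [-0.0232  0.0046 -0.9997] foot [ 0.5927 -0.0136  0.1316] F [-0.48  0.1  -3.61] M [ 0.035  0.007 -0.012] 9.7833
```

Call:
{"fn": "carry_out", "kwargs": {
  "jaw": [0.015, 0.015, 0.015, 0.015, 0.015, 0.015, 0.015, 0.015, 0.015],
  "dp": [
    [0, 0, 0.02],
    [0, 0, 0.015],
    [0, 0, 0.012],
    [0, 0, 0.008],
    [0, 0, 0.005],
    [0, 0, 0.003],
    [0, 0, 0.002],
    [0, 0, 0],
    [0, 0, 0]
  ],
  "spin": [0, 0, 0, 0, 0, 0, 0, 0, 0]
}}

```text
time_s: 10.53
position: [0.5936, -0.0137, 0.0891]
eef_rot: [-0.152, -3.121, -0.004]
force: [-0.5, -0.2, -2.1]
width: 0.0249
```

```bash
python3 st.py
```

```text
tcp [ 0.5936 -0.0137  0.0891] zt [-0.017   0.0034 -0.9998] foot [ 0.5932 -0.0136  0.0662] F [-0.49 -0.2  -2.14] M [-0.002 -0.026  0.01 ] 10.5333
```

The profile works: tilt went from 0.029 to 0.017 rad. I'll repeat it.

Call:
{"fn": "carry_out", "kwargs": {
  "jaw": [0.015, 0.015, 0.015, 0.015, 0.015, 0.015, 0.015, 0.015, 0.015, 0.015, 0.015, 0.015, 0.015, 0.015, 0.015],
  "dp": [
    [0, 0, -0.006],
    [0, 0, -0.012],
    [0, 0, -0.02],
    [0, 0, -0.03],
    [0, 0, 0],
    [0, 0, 0],
    [0, 0, 0.02],
    [0, 0, 0.015],
    [0.001, 0, 0.012],
    [0.001, 0, 0.008],
    [0.001, 0, 0.005],
    [0.001, 0, 0.003],
    [0.001, 0, 0.002],
    [0.001, 0, 0],
    [0, 0, 0]
  ],
  "spin": [0, 0, 0, 0, 0, 0, 0, 0, 0, 0, 0, 0, 0, 0, 0]
}}

```text
time_s: 11.78
position: [0.5901, -0.0135, 0.0996]
eef_rot: [-0.152, -3.13, -0.002]
force: [0.6, 0.4, -2.7]
width: 0.0246
```

```bash
python3 st.py
```

```text
tcp [ 0.5901 -0.0135  0.0996] zt [-0.0077  0.0015 -1.    ] foot [ 0.5899 -0.0135  0.0766] F [ 0.6   0.37 -2.72] M [-0.054  0.015  0.   ] 11.7833
```

Call:
{"fn": "carry_out", "kwargs": {
  "jaw": [0.015, 0.015, 0.015, 0.015, 0.015, 0.015, 0.015],
  "dp": [
    [0.001, 0, 0.009],
    [0.0005, 0, 0.007],
    [0, 0, 0.005],
    [0, 0, 0.003],
    [0, 0, 0.002],
    [0, 0, 0],
    [0, 0, 0]
  ],
  "spin": [0, 0, 0, 0, 0, 0, 0]
}}

```text
time_s: 12.37
position: [0.5893, -0.0136, 0.0722]
eef_rot: [-0.152, -3.133, -0.001]
force: [0.6, 1.1, -2.3]
width: 0.0247
```

```bash
python3 - <<'E'
from h import *
f,s=grab('wrist','w6');g,_=grab('side','s6')
a=cv2.resize(f['image'][130:290,176:336],(600,600),interpolation=cv2.INTER_CUBIC)
cv2.imwrite('pics/v9.png',a)
W=dict(f=f,s=s);R=cv2.Rodrigues(s['eef_rot'])[0];p=s['position']
c=lambda u:((u-[176,130])*3.75).round(0)
t=np.linspace(0,2*np.pi,73)
for n,cx,cy,z,r in(('cov',.5885,-.0115,.041,.028),):
    q=np.array([c(proj(W,[cx+r*np.cos(a),cy+r*np.sin(a),z])) for a in t]);print(n,q.min(0),q.max(0))
for L,h in((.025,0),(.025,.012)):
    q=np.array([c(proj(W,p+R@[.018*np.cos(a),.0012+.018*np.sin(a),L-h])) for a in t]);print('foot',q.min(0),q.max(0))
E
python3 st.py
```

```text
cov [134. 189.] [464. 494.]
foot [185. 265.] [404. 465.]
foot [178. 291.] [411. 501.]
tcp [ 0.5894 -0.0136  0.0724] zt [-0.0046  0.001  -1.    ] foot [ 0.5893 -0.0135  0.0494] F [ 0.11  0.69 -2.78] M [ 0.015 -0.072  0.083] 12.4667
```

View pics/v9.png

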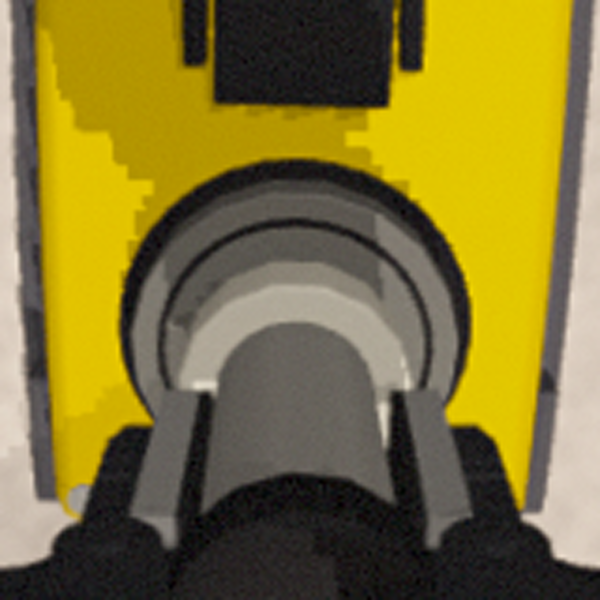

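The foot is now level (0.3°) and concentric with the ring to about 1 mm: ring centre at x≈296, foot centre at x≈295, and the foot about 1 mm too far in +x. I'll press gently.

Call:
{"fn": "carry_out", "kwargs": {
  "jaw": [0.015, 0.015, 0.015, 0.015, 0.015],
  "dp": [
    [0.001, 0, 0.002],
    [0, 0, 0.002],
    [0, 0, 0.002],
    [0, 0, 0.002],
    [0, 0, 0.002]
  ],
  "spin": [0, 0, 0, 0, 0]
}}

```text
time_s: 12.88
position: [0.5895, -0.0137, 0.0634]
eef_rot: [-0.152, -3.137, -0.0]
force: [-1.1, 1.3, 8.1]
width: 0.0246
```

```bash
python3 st.py
```

```text
tcp [ 0.5895 -0.0137  0.0634] zt [-1.2e-03  3.0e-04 -1.0e+00] foot [ 0.5895 -0.0137  0.0404] F [-1.15  1.33  8.07] M [ 0.008  0.223 -0.027] 12.8833
```

Call:
{"fn": "carry_out", "kwargs": {
  "jaw": [0.015, 0.015, 0.015],
  "dp": [
    [0.0005, 0, 0.003],
    [0, 0, 0.003],
    [0, 0, 0.003]
  ],
  "spin": [0, 0, 0]
}}

```text
time_s: 13.13
position: [0.5913, -0.0139, 0.0584]
eef_rot: [0.152, 3.136, -0.0]
force: [0.4, 0.1, -2.5]
width: 0.0248
```

```bash
python3 st.py
```

```text
tcp [ 0.5913 -0.0139  0.0584] zt [ 2.1e-03 -2.0e-04 -1.0e+00] foot [ 0.5913 -0.0139  0.0354] F [ 0.42  0.06 -2.45] M [-0.015 -0.057 -0.031] 13.1333
```

The force fell back to the tool's own weight after a 5 mm stroke, so the cover has snapped home. I'll lift and carry the tool back, taking a look on the way.

Call:
{"fn": "carry_out", "kwargs": {
  "jaw": [0.015, 0.015, 0.015, 0.015, 0.015, 0.015],
  "dp": [
    [0, 0, -0.005],
    [0, 0, -0.012],
    [0, 0, -0.02],
    [0, 0, -0.02],
    [0, 0, 0],
    [0, 0, 0]
  ],
  "spin": [0, 0, 0, 0, 0, 0]
}}

```text
time_s: 13.63
position: [0.5895, -0.0136, 0.1161]
eef_rot: [-0.152, -3.136, -0.001]
force: [-0.0, -0.3, -3.1]
width: 0.0245
```

```bash
python3 st.py
```

```text
tcp [ 0.5895 -0.0136  0.1161] zt [-1.5e-03  5.0e-04 -1.0e+00] foot [ 0.5895 -0.0136  0.0931] F [-0.04 -0.25 -3.06] M [0.007 0.011 0.014] 13.6333
```

Call:
{"fn": "carry_out", "kwargs": {
  "jaw": [0.015, 0.015, 0.015, 0.015, 0.015, 0.015, 0.015, 0.015, 0.015, 0.015, 0.015, 0.015, 0.015, 0.015],
  "dp": [
    [0.002, -0.01, -0.001],
    [0.003, -0.018, -0.001],
    [0.003, -0.022, -0.001],
    [0.003, -0.022, -0.001],
    [0.003, -0.022, -0.001],
    [0.003, -0.022, -0.001],
    [0.003, -0.022, -0.001],
    [0.003, -0.022, -0.001],
    [0.003, -0.02, -0.001],
    [0.003, -0.014, -0.001],
    [0.002, -0.008, -0.001],
    [0.001, -0.004, 0],
    [0, 0, 0],
    [0, 0, 0]
  ],
  "spin": [0, 0, 0, 0, 0, 0, 0, 0, 0, 0, 0, 0, 0, 0]
}}

```text
time_s: 14.8
position: [0.5241, -0.2273, 0.1124]
eef_rot: [-0.15, -3.115, -0.011]
force: [0.1, -0.5, -3.1]
width: 0.0247
```

```bash
python3 st.py; python3 - <<'E'
from h import *
f,s=grab('wrist','w7');g,_=grab('side','s7')
P=np.array([285,245])
a=cv2.resize(f['image'],(450,338),interpolation=cv2.INTER_AREA)
b=cv2.resize(g['image'][200:265,240:335],(494,338),interpolation=cv2.INTER_CUBIC)[:,:350]
cv2.imwrite('pics/v10.png',np.hstack([a,b]))
E
```

```text
tcp [ 0.5241 -0.2273  0.1124] zt [-0.0223  0.0084 -0.9997] foot [ 0.5236 -0.2271  0.0894] F [ 0.09 -0.46 -3.14] M [ 0.017 -0.056 -0.01 ] 14.8
```

View pics/v10.png

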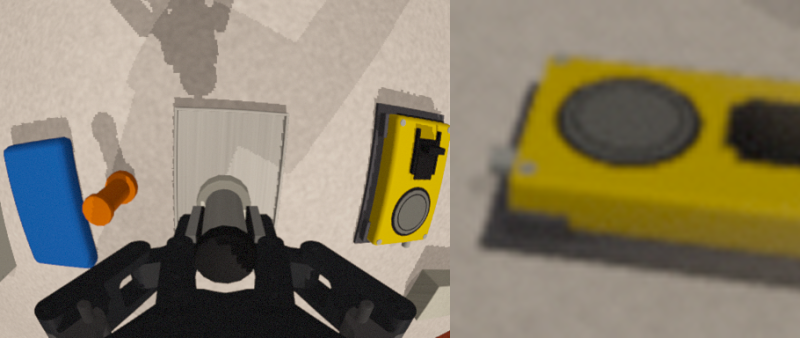

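The side crop shows the cover flush all round at (630,118) in the picture. The tool is over the tray, so I'll lower it.

Call:
{"fn": "carry_out", "kwargs": {
  "jaw": [0.015, 0.015, 0.015, 0.015, 0.015, 0.015, 0.015, 0.015, 0.015, 0.015],
  "dp": [
    [0, 0, 0.02],
    [0, 0, 0.018],
    [0, 0, 0.012],
    [0, 0, 0.009],
    [0, 0, 0.006],
    [0, 0, 0.004],
    [0, 0, 0.002],
    [0, 0, 0.001],
    [0, 0, 0],
    [0, 0, 0]
  ],
  "spin": [0, 0, 0, 0, 0, 0, 0, 0, 0, 0]
}}

```text
time_s: 15.73
position: [0.5272, -0.2229, 0.0401]
eef_rot: [-0.137, -3.122, -0.007]
force: [1.2, 0.2, -2.8]
width: 0.0247
```

```bash
python3 st.py
```

```text
tcp [ 0.5272 -0.2229  0.0401] zt [-0.0163  0.0054 -0.9999] foot [ 0.5268 -0.2227  0.0171] F [ 1.17  0.18 -2.75] M [0.006 0.001 0.018] 15.7333
```

Call:
{"fn": "carry_out", "kwargs": {
  "jaw": [0.015, 0.015, 0.015, 0.015, 0.015, 0.015, 0.015],
  "dp": [
    [0, 0, 0.004],
    [0, 0, 0.003],
    [0, 0, 0.002],
    [0, 0, 0.002],
    [0, 0, 0.001],
    [0, 0, 0.001],
    [0, 0, 0.001]
  ],
  "spin": [0, 0, 0, 0, 0, 0, 0]
}}

```text
time_s: 16.32
position: [0.5283, -0.224, 0.027]
eef_rot: [-0.138, -3.126, -0.004]
force: [-2.0, -0.1, 4.1]
width: 0.0246
```

```bash
python3 st.py
```

```text
tcp [ 0.5283 -0.224   0.027 ] zt [-0.0126  0.003  -0.9999] foot [ 0.528 -0.224  0.004] F [-2.   -0.05  4.11] M [0.077 0.197 0.014] 16.3167
```

The foot is on the tray floor, so I'll let go.

Call:
{"fn": "carry_out", "kwargs": {
  "jaw": [0.027, 0.032, 0.04, 0.06, 0.08, 0.08, 0.08],
  "dp": [
    [0, 0, 0],
    [0, 0, 0],
    [0, 0, 0],
    [0, 0, 0],
    [0, 0, 0],
    [0, 0, 0],
    [0, 0, 0]
  ],
  "spin": [0, 0, 0, 0, 0, 0, 0],
  "squeeze": 30
}}

```text
time_s: 16.9
position: [0.5284, -0.2241, 0.027]
eef_rot: [-0.138, -3.126, -0.004]
force: [1.0, -0.6, -1.8]
width: 0.0803
```

Call:
{"fn": "carry_out", "kwargs": {
  "jaw": [0.08, 0.08, 0.08, 0.08, 0.08, 0.08, 0.08, 0.08],
  "dp": [
    [0, 0, -0.008],
    [0, 0, -0.015],
    [0, 0, -0.02],
    [0, 0, -0.02],
    [0, 0, -0.02],
    [0, 0, -0.02],
    [0, 0, 0],
    [0, 0, 0]
  ],
  "spin": [0, 0, 0, 0, 0, 0, 0, 0]
}}

```text
time_s: 17.57
position: [0.529, -0.2239, 0.1367]
eef_rot: [-0.138, -3.124, -0.006]
force: [-0.5, 0.2, -1.3]
width: 0.0798
```

```bash
python3 st.py; python3 - <<'E'
from h import *
f,s=grab('wrist','w8');g,_=grab('side','s8')
a=cv2.resize(f['image'],(450,338),interpolation=cv2.INTER_AREA)
b=cv2.resize(g['image'][140:240,200:340],(473,338),interpolation=cv2.INTER_CUBIC)[:,120:470]
cv2.imwrite('pics/v11.png',np.hstack([a,b]))
E
```

```text
tcp [ 0.529  -0.2239  0.1367] zt [-0.0139  0.0043 -0.9999] foot [ 0.5287 -0.2238  0.1137] F [-0.54  0.16 -1.29] M [-0.001 -0.019 -0.   ] 17.5667
```

View pics/v11.png

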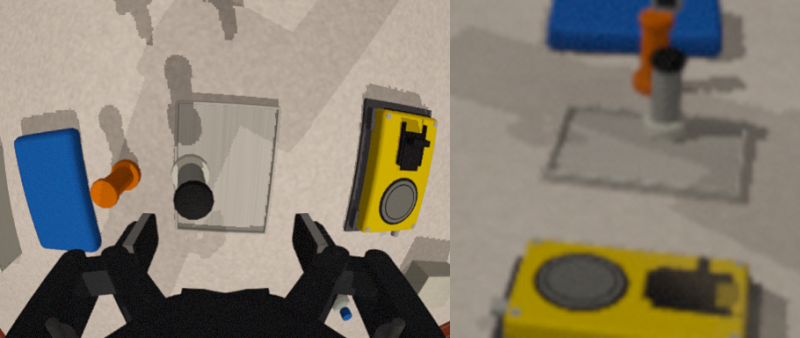

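The tool is upright but seems close to the tray's -y rim, with its foot at about (190,165). I'll measure where it stands.

```bash
python3 - <<'E'
from h import *
W=load('w8');k=512/450
for n,p,z in[('head',(193,200),.074),('head@.08',(193,200),.08),('foottop',(190,168),.016)]:print(n,at(W,p[0]*k,p[1]*k,z).round(4))
for p in[(178,97),(279,103),(270,232),(175,228)]:print('tray',at(W,p[0]*k,p[1]*k,.01).round(4))
S=load('s8');s=473/140
def sp(x,y):return ((x-450+120)/s+200, y/(338/100)+140)
print('side head',at(S,*sp(669,60),.074).round(4),'foot',at(S,*sp(664,118),.016).round(4))
for p in[(582,107),(766,128),(746,200),(543,178)]:print('tray s',at(S,*sp(*p),.01).round(4))
i=W['f']['image'][100:270,160:330]
cv2.imwrite('pics/v12.png',np.hstack([cv2.resize(i,(500,500),interpolation=cv2.INTER_CUBIC),cv2.resize(S['f']['image'][150:205,255:330][:, :],(300,220),interpolation=cv2.INTER_CUBIC) if False else cv2.copyMakeBorder(cv2.resize(S['f']['image'][150:205,255:330],(300,220),interpolation=cv2.INTER_CUBIC),0,280,0,0,0)]))
E
```

```text
head [ 0.5418 -0.2503  0.074 ]
head@.08 [ 0.5393 -0.2493  0.08  ]
foottop [ 0.5289 -0.2586  0.016 ]
tray [ 0.4538 -0.2634  0.01  ]
tray [ 0.4691 -0.1599  0.01  ]
tray [ 0.6179 -0.1754  0.01  ]
tray [ 0.6024 -0.2876  0.01  ]
side head [ 0.5226 -0.2513  0.074 ] foot [ 0.5226 -0.2608  0.016 ]
tray s [ 0.5896 -0.2854  0.01  ]
tray s [ 0.44   -0.2602  0.01  ]
tray s [ 0.4655 -0.1531  0.01  ]
tray s [ 0.6172 -0.1736  0.01  ]
```

View pics/v12.png

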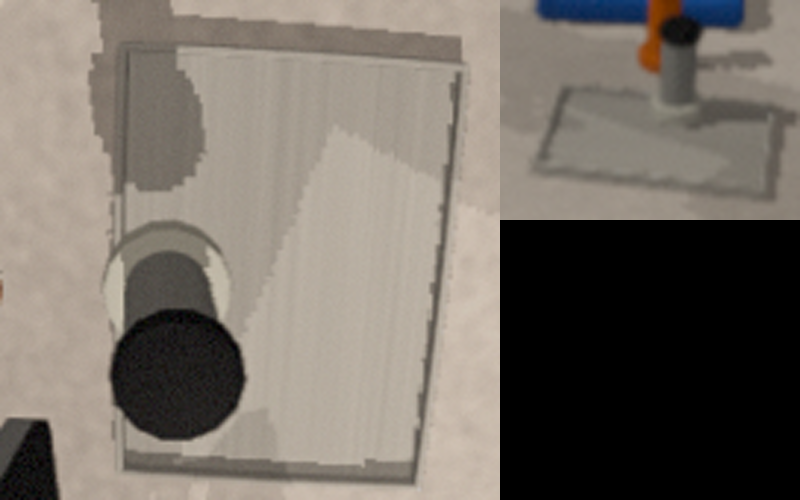

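The tool is not standing properly. Its foot sits at about (0.535, -0.2585), with the -y edge up on the rim, and the head at (0.540, -0.250) leans about 8° towards +y. It moved 28 mm in -y, exactly one finger's travel, so it followed that finger as the jaws opened. I'll regrasp it, set it in mid-tray and open only a little.

Call:
{"fn": "carry_out", "kwargs": {
  "jaw": [0.062, 0.062, 0.062, 0.062, 0.062, 0.062],
  "dp": [
    [-0.003, -0.007, 0],
    [-0.003, -0.008, 0],
    [-0.003, -0.008, 0],
    [-0.002, -0.005, 0],
    [0, 0, 0],
    [0, 0, 0]
  ],
  "spin": [0, 0, 0, 0, 0, 0]
}}

```text
time_s: 18.17
position: [0.5363, -0.2556, 0.1304]
eef_rot: [-0.139, -3.117, -0.012]
force: [0.2, 0.8, 1.0]
width: 0.0619
```

```bash
python3 st.py; python3 - <<'E'
from h import *
f,s=grab('wrist','w9');W=dict(f=f,s=s);I=f['image']
def seg(m,c,r):
    mm=np.zeros(m.shape,np.uint8);cv2.circle(mm,c,r,1,-1);m=m.astype(np.uint8)&mm
    q=max(cv2.findContours(m,0,1)[0],key=cv2.contourArea);return cv2.fitEllipse(q),q
u=proj(W,[.54,-.25,.074]);print(u)
e,_=seg(I.max(2)<45,tuple(int(x) for x in u),26);print('head',e,at(W,*e[0],.076).round(4))
R=cv2.Rodrigues(s['eef_rot'])[0]
print('fingertips y px',proj(W,s['position']+R@[0,.03,-.008]),proj(W,s['position']+R@[0,-.03,-.008]))
i=I.astype(int);w=(i.min(2)>125)&(i.max(2)-i.min(2)<30)
uf=proj(W,[.535,-.2585,.018]);print(uf)
for r in range(int(uf[1])-22,int(uf[1])+6,4): print(r,''.join('#' if x>170 else '+' if x>130 else '-' if x>95 else '.' for x in I[r,int(uf[0])-40:int(uf[0])+60].mean(1)))
E
```

```text
tcp [ 0.5363 -0.2556  0.1304] zt [-0.0211  0.0087 -0.9997] foot [ 0.5358 -0.2554  0.1074] F [0.23 0.81 1.  ] M [-0.027 -0.06   0.019] 18.1667
[260.77087503 216.32743919]
head ((254.51571655273438, 201.8642120361328), (20.919822692871094, 34.77655029296875), 69.80500793457031) [ 0.5281 -0.2534  0.076 ]
fingertips y px [309.8921616  253.73155168] [194.304189   253.50353649]
[249.45707479 190.1398866 ]
168 ##+#++++++++#+###+++-+++---+-------.................-++#####++++++++++#######+######+############+##
172 ###++############+++-++--+###+--.......................+#####+++++++########++######################
176 ####+##+++++####+++-+++++#####-.........................-+####+++++#########+######+################
180 ######++++++++###++--++++###+............................-+###++############+######+################
184 ++++####+++++++++++-++++-...................................-+#############+########################
188 ++++++++++++++++++--+++-......................................-+###########+#####+#+################
192 ++++++++++++##++#+--++-........................................+###########+########################
```

```bash
python3 - <<'E'
from h import *
W=load('w9');I=W['f']['image'].mean(2)
for r in range(140,262,4): print(r,''.join('#' if x>150 else '+' if x>110 else '-' if x>60 else ':' if x>30 else '.' for x in I[r,200:320]))
for c in((.54,-.25,.075),(.535,-.25,.075),(.54,-.255,.075)):
    q=np.array([proj(W,[c[0]+.015*np.cos(a),c[1]+.015*np.sin(a),c[2]]) for a in np.linspace(0,6.28,37)]);print(c,q.min(0),q.max(0))
E
```

```text
140 ##############################+-+--++++++++++++++++-+-++################################################################
144 ##############################+----+++++++++++++++++--+++++#############################################################
148 ############################++++---++++++++-+++-+++++++++++#############################################################
152 #############################+++---+++-++++++++++++++++++++++++++#######################################################
156 ###########################++++##+-++++++++++++++++-+++++-++++++-++#####################################################
160 ############################+++##++++++++----+++++++++++++++-----++++###################################################
164 ############################+++#+-+++--+++++++++++++++++++++++####+-++##################################################
168 ############################+++#+--+++++++++-----------------++######+##################################################
172 #############################+++-+#####+------------------------#######+########################
[... 2307 characters left out ...]
##+++++++##############################################################################+:...
252 ###########################+##------------------+++++++++++++++++++++++++++++++++++++++++++++++++++###############+:....
256 ##############################+++++++++++++++-------------------------------------------------------------++----++-.....
260 ##################################################################################################################+:....
(0.54, -0.25, 0.075) [239.8751917  196.77608963] [281.67914347 235.89458804]
(0.535, -0.25, 0.075) [239.12654577 189.90955929] [281.24269596 229.65017293]
(0.54, -0.255, 0.075) [232.93472347 197.40157831] [274.73086181 236.46607893]
```

```bash
python3 - <<'E'
from h import *
for n in('w8','w9'):
    W=load(n);I=W['f']['image'].mean(2);print(n,W['s']['position'],W['s']['time_s'])
    for c in((.523,-.2565,.074),(.541,-.25,.074),(.523,-.2565,.016),(.535,-.2585,.016)): print(c,proj(W,c).round(1))
    m=(I<30).astype(np.uint8);m[:,:190]=0;m[:,290:]=0;m[235:]=0;m=cv2.morphologyEx(m,cv2.MORPH_OPEN,cv2.getStructuringElement(2,(15,15)))
    q=max(cv2.findContours(m,0,1)[0],key=cv2.contourArea);print(cv2.boundingRect(q));print('head',at(W,*cv2.minEnclosingCircle(q)[0],.074).round(4))
for n in('s8',):
    S=load(n)
    for c in((.523,-.2565,.074),(.541,-.25,.074)): print(n,proj(S,c).round(1))
f,s=grab('side','s9');S=dict(f=f,s=s);f2,s2=grab('top','t9')
for n in('s8','s9'):
    J=load(n)['f']['image'].mean(2)[148:166,288:314]
    yy,xx=np.where(J<40);print(n,'dark',xx.mean()+288,yy.mean()+148,len(xx))
E
python3 st.py
```

```text
w8 [ 0.52899069 -0.22387316  0.13665467] 17.5667
(0.523, -0.2565, 0.074) [208.1 204.7]
(0.541, -0.25, 0.074) [219.9 226.6]
(0.523, -0.2565, 0.016) [217.6 184.8]
(0.535, -0.2585, 0.016) [217.1 197.3]
tcp [ 0.5363 -0.2555  0.1304] zt [-0.0211  0.0086 -0.9997] foot [ 0.5358 -0.2553  0.1074] F [ 0.46 -0.45  0.56] M [0.001 0.013 0.001] 18.2167Traceback (most recent call last):
  File "<stdin>", line 6, in <module>
ValueError: max() iterable argument is empty
```

```bash
python3 - <<'E'
from h import *
for n in('w8','w9'):
    W=load(n);I=W['f']['image'].max(2)
    m=(I<60).astype(np.uint8);m[:,:190]=0;m[:,290:]=0;m[250:]=0;m[:150]=0
    l,_,st,_=cv2.connectedComponentsWithStats(m);print(n,[x.tolist() for x in st[1:] if x[4]>150])
    r,c=(227,200) if n=='w8' else(195,230)
    print(''.join('%4d'%v for v in I[r,c:c+48:2]))
grab('side','s9')
for n in('s8','s9'):
    J=load(n)['f']['image'].max(2)
    for r in range(150,190,3):print(n,r,''.join('%4d'%v for v in J[r,284:316:2]))
S=load('s8')
for c in((.523,-.2565,.074),(.541,-.25,.074),(.523,-.2565,.016),(.535,-.2585,.016)): print(proj(S,c).round(1))
E
```

```text
w8 [[198, 205, 45, 44, 1570]]
  27  34  31  30  33  24  32  28  29  34  32  32  34  28  29  30  32  31  29  30  23  37 167 181
w9 [[232, 174, 40, 41, 1258]]
 156  35  24  30  28  25  21  29  23  30  29  23  26  26  26  31  29  37  33  31  26 104 185 188
s8 150  109 111 112 112 116 128 106  99  79 120 122 123 124 122 115 111
s8 153   87  87  89  85 117 131 106  82  48  79  89  91  92  93  93  85
s8 156  121 117 116 109 129 104  25  22  21  19  28  74  79  76  76  79
s8 159  148 145 146 152 138 111  35  22  22  14  56 150 157 157 157 157
s8 162  137 136 137 144 137 124  97  79  66  70 127 153 155 155 143 141
s8 165  134 134 136 136 137 134  99  91  77  72  92 103 111 112 112 110
s8 168  133 135 136 137 131 118  97  92  75  74 120 137 137 140 138 148
s8 171  133 126 131 136 135 127  97  92  75  77 127 138 139 138 139 141
s8 174  116 117 114 111 124 131 100  89  80  74  94 119 110 121 122 126
s8 177  124 124 126 125 128 138 138 135 126 126 104  84  88  89  88  88
s8 180  130 124 123 123 125 125 117 114 107  97  90  88  92 108 108 108
s8 183  138 137 138 133 131 127 125 124 125 124 123 12
[... 525 characters left out ...]
165  133 135 137 135 138 136 104  94  83  73  77  89  92 103 109 112
s9 168  133 134 136 135 131 124 102  92  81  72 118 136 138 139 136 138
s9 171  133 126 132 135 136 128 100  93  80  75 123 139 139 139 139 140
s9 174  118 116 115 114 118 134 102  91  80  77  99 118 111 121 123 125
s9 177  128 126 125 125 130 142 139 122 116 112  98  85  87  87  88  86
s9 180  139 138 138 133 127 128 125 118 109 102  92  89 101 108 108 109
s9 183  136 138 138 137 137 139 138 137 131 125 124 126 124 126 125 125
s9 186  137 136 139 140 139 138 137 138 138 138 127 121 124 124 123 123
s9 189  141 139 141 141 140 142 139 139 132 124 125 127 123 124 125 123
[300.1 156.8]
[293.4 157.8]
[298.8 175.7]
[294.4 175.2]
```

```bash
python3 - <<'E'
from h import *
f,s=grab('wrist','w10');grab('top','t10');W=dict(f=f,s=s)
t=np.linspace(0,6.28,73)
def circ(d,x,y,z,r):
    q=np.array([proj(d,[x+r*np.cos(a),y+r*np.sin(a),z]) for a in t]);return q.min(0).round(1),q.max(0).round(1)
I=f['image'].max(2);m=(I<60).astype(np.uint8);m[:,:215]=0;m[:,290:]=0;m[240:]=0;m[:150]=0
_,_,st,_=cv2.connectedComponentsWithStats(m);print([x.tolist() for x in st[1:] if x[4]>150])
x,y=.523,-.2565
for n,z,r in(('head',.074,.015),('headlow',.064,.015),('foottop',.016,.018),('footbot',.004,.018)):print(n,circ(W,x,y,z,r))
for r in range(142,182,3): print(r,''.join('%4d'%v for v in I[r,222:286:2]))
T=load('t10');J=T['f']['image'].max(2);p=proj(T,[x,y,.074]);q=proj(T,[x,y,.016]);print('top',p,q)
for r in range(int(q[1])-14,int(q[1])+14,2):print(r,''.join('%4d'%v for v in J[r,int(q[0])-16:int(q[0])+20]))
E
```

```text
[[232, 174, 40, 41, 1251]]
head (array([227.7, 173.6]), array([270.3, 214.6]))
headlow (array([228.8, 170.7]), array([269.6, 210. ]))
foottop (array([229.9, 156.5]), array([270.2, 195.8]))
footbot (array([230.9, 154.5]), array([269.6, 192.2]))
142  186 184 183 179 118 117 114 126 121 122 126 122 120 124 123 118 123 170 170 173 171 170 171 170 170 171 168 170 168 169 176 168
145  182 182 186 168 116 117 118 124 122 120 123 121 124 123 122 118 118 126 155 174 171 168 172 171 173 169 168 170 172 169 174 169
148  178 180 183 136 118 112 117 121 119 120 119 121 119 122 119 118 120 124 157 173 169 172 174 172 170 170 169 165 169 168 174 169
151  181 182 185 137 135 113 119 122 118 123 121 123 122 124 120 120 120 124 122 121 123 169 172 170 171 169 169 168 167 170 173 168
154  181 179 183 168 148 143 120 123 119 123 119 124 122 121 117 117 119 125 119 117 122 121 172 171 173 167 167 166 167 168 172 170
157  185 183 178 157 154 148 119 119 119 121 120 124 117 114 113 112 111 119 122 122 119 124 173 168 171 170 168 167 167 172 169 182
160  186 184 172 129 158 147 123 123 120 117 108 120 137 1
[... 2451 characters left out ...]
  66  66  69  67  59  38  24  49  62  67  67  67  63  52  40  37  36  38  48  56  59  59  60  63  62  64
253   38  37  37  37  36  40  49  58  64  64  66  66  66  51  30  31  52  65  67  69  67  60  46  36  34  35  36  37  50  59  59  58  59  60  63  63
255   36  37  37  38  45  55  59  59  62  62  63  55  35  26  46  62  65  67  67  64  49  36  29  25  29  31  47  56  58  57  57  57  58  60  61  61
257   36  35  40  49  55  56  57  56  59  54  43  24  32  51  61  64  64  65  57  43  30  26  26  26  31  47  56  56  58  57  58  59  59  60  60  60
259   38  46  50  54  53  53  53  51  43  28  20  41  55  60  60  62  60  49  33  24  27  26  27  31  40  46  49  50  53  55  57  60  60  61  60  63
```

The wrist picture now fits an upright tool on the tray floor at (0.5235, -0.2545): head columns 232–272, foot 234–271, both centred on 252. It is just inside the -y rim. The earlier frame caught it still off the floor, as the detached shadow shows. I'll recheck it once the arm is away. Next is the lock slide, closing the jaws and moving behind the tab.

Call:
{"fn": "carry_out", "kwargs": {
  "jaw": [0.062, 0.062, 0.05, 0.03, 0.01, 0, 0, 0, 0, 0, 0, 0, 0, 0, 0],
  "dp": [
    [0, 0, -0.01],
    [0.004, 0.012, -0.002],
    [0.006, 0.02, -0.001],
    [0.006, 0.022, -0.001],
    [0.006, 0.022, -0.001],
    [0.006, 0.022, -0.001],
    [0.006, 0.022, -0.001],
    [0.006, 0.022, -0.001],
    [0.006, 0.022, -0.001],
    [0.006, 0.022, -0.001],
    [0.006, 0.022, -0.001],
    [0.006, 0.02, -0.001],
    [0.006, 0.012, 0],
    [0, 0, 0],
    [0, 0, 0]
  ],
  "spin": [0, 0, 0, 0, 0, 0, 0.18, 0.18, 0, 0, 0, 0, 0, 0, 0]
}}

```text
time_s: 19.62
position: [0.4864, 0.0125, 0.1667]
eef_rot: [-0.182, -3.129, -0.011]
force: [-0.3, -0.6, -0.3]
width: -0.0004
```

```bash
python3 - <<'E'
from h import *
f,s=grab('wrist','w11');W=dict(f=f,s=s);print(s['eef_rot'],s['width'])
for n,P in(('cover',(.5878,-.012,.034)),('tab0',(.5064,-.0023,.053)),('tabback0',(.502,-.0018,.053)),('plate',(.56,-.0087,.036)),('tabfinal',(.530,-.0052,.053))):print(n,proj(W,P).round(1))
I=f['image'];g=I.max(2)
for r in range(100,200,3):print(r,''.join('Y' if int(p[2])-int(p[0])>60 else '.' if p.max()<50 else '-' if p.max()<110 else '+' for p in I[r,200:320]))
E
python3 st.py
```

```text
[-0.18196113 -3.12877914 -0.01065696] -0.00042009173412812834
cover [241.7 276.2]
tab0 [239.5 211.9]
tabback0 [239.4 207.3]
plate [241.2 254.7]
tabfinal [239.8 235.4]
100 ++++++++++++++++++++++++++++++++++++++++++++++++++++++++++++++++++++++++++++++++++++++++++++++++++++++++++++++++++++++++
103 ++++++++++++++++++++++++++++++++++++++++++++++++++++++++++++++++++++++++++++++++++++++++++++++++++++++++++++++++++++++++
106 ++++++++++++++++++++++++++++++++++++++++++++++++++++++++++++++++++++++++++++++++++++++++++++++++++++++++++++++++++++++++
109 ++++++++++++++++++++++++++++++++++++++++++++++++++++++++++++++++++++++++++++++++++++++++++++++++++++++++++++++++++++++++
112 ++++++++++++++++++++++++++++++++++++++++++++++++++++++++++++++++++++++++++++++++++++++++++++++++++++++++++++++++++++++++
115 ++++++++++++++++++++++++++++++++++++++++++++++++++++++++++++++++++++++++++++++++++++++++++++++++++++++++++++++++++++++++
118 ++++++++++++++++++++++++++++++++++++++++++++++++++++++++++++++++++++++++++++++++++++++++++++++++++++++++++++++++++++++++
121 ++++++++++++++++++++++++++++++++++++++++++++++++++++++
[... 2752 characters left out ...]
YYYYYYYYYYYYYYYYYYYYYY++++++YYYY------++++++++++++++++++++++++++
190 +++YYYYYYYYYYYYYYYYYYYYYYYYYYYYYYYYYYYYYYYYYYYYYYYYYYYYYYYYYYYYYYYYYYYYYYYYYYY++++++YYYY------++++++++++++++++++++++++++
193 YYYYYYYYYYYYYYYYYYYYY...-YYYYYYYYYYYYYYYYYYYYYYYYYYYYYYYY...YYYYYYYYYYYYYYYYYYYYYYYYYYYY------++++++++++++++++++++++++++
196 YYYYYYYYYYYYYYYYYYYYY...YYYYYYYYYYYYYYYYYYYYYYYYYYYYYYYYY...YYYYYYYYYYYYYYYYYYYYYYYYYYYY-----+++++++++++++++++++++++++++
199 YYYYYYYYYYYYYYYYYYYYY...YYYYYYYYYYYYYYYYYYYYYYYYYYYYYYYYY-..YYYYYYYYYYYYYYYYYYYYYYYYYYY------+++++++++++++++++++++++++++
tcp [0.4864 0.0123 0.1667] zt [-0.0074  0.0076 -0.9999] foot [0.4863 0.0124 0.1437] F [0.2  0.07 1.13] M [-0.011  0.021  0.   ] 19.6667
```

The rails at columns 222 and 258 centre on 240, where the model puts the tab (239.5). I'll go down behind it.

Call:
{"fn": "carry_out", "kwargs": {
  "jaw": [0, 0, 0, 0, 0, 0, 0, 0, 0, 0, 0],
  "dp": [
    [0.002, -0.006, 0],
    [0.002, -0.006, 0.005],
    [0, 0, 0.02],
    [0, 0, 0.02],
    [0, 0, 0.016],
    [0, 0, 0.012],
    [0, 0, 0.008],
    [0, 0, 0.005],
    [0, 0, 0.002],
    [0, 0, 0],
    [0, 0, 0]
  ],
  "spin": [0, 0, 0, 0, 0, 0, 0, 0, 0, 0, 0]
}}

```text
time_s: 20.58
position: [0.4814, -0.0105, 0.0752]
eef_rot: [-0.203, -3.131, -0.006]
force: [-0.2, -0.2, 0.4]
width: 0.0
```

```bash
python3 st.py
```

```text
tcp [ 0.4814 -0.0105  0.0752] zt [-0.0036  0.0043 -1.    ] foot [ 0.4813 -0.0104  0.0522] F [-0.23 -0.25  0.36] M [-0.056  0.029  0.031] 20.5833
```

Call:
{"fn": "carry_out", "kwargs": {
  "jaw": [0, 0, 0, 0, 0, 0, 0, 0],
  "dp": [
    [0, 0.004, 0.008],
    [0, 0.003, 0.007],
    [0, 0.002, 0.006],
    [0, 0.001, 0.004],
    [0, 0, 0.003],
    [0, 0, 0.001],
    [0, 0, 0],
    [0, 0, 0]
  ],
  "spin": [0, 0, 0, 0, 0, 0, 0, 0]
}}

```text
time_s: 21.25
position: [0.4845, 0.0009, 0.0453]
eef_rot: [0.2, 3.135, 0.005]
force: [1.1, 0.4, -0.1]
width: -0.0001
```

```bash
python3 st.py
```

```text
tcp [0.4845 0.0009 0.0453] zt [ 7.0e-04  3.2e-03 -1.0e+00] foot [0.4846 0.001  0.0223] F [ 1.08  0.36 -0.05] M [ 0.02   0.026 -0.056] 21.25
```

Call:
{"fn": "carry_out", "kwargs": {
  "jaw": [0, 0, 0, 0, 0, 0, 0, 0],
  "dp": [
    [-0.003, 0, 0],
    [-0.003, 0, 0],
    [-0.003, 0, 0],
    [-0.003, 0, 0],
    [-0.003, 0, 0],
    [-0.003, 0, 0],
    [-0.003, 0, 0],
    [-0.003, 0, 0]
  ],
  "spin": [0, 0, 0, 0, 0, 0, 0, 0]
}}

```text
time_s: 21.92
position: [0.5089, -0.0023, 0.0457]
eef_rot: [-0.2, -3.13, -0.006]
force: [-1.8, -0.5, 1.4]
width: 0.0001
```

```bash
python3 st.py
```

```text
tcp [ 0.5089 -0.0023  0.0457] zt [-0.0045  0.0041 -1.    ] foot [ 0.5088 -0.0022  0.0227] F [-1.76 -0.54  1.43] M [0.063 0.391 0.019] 21.9167
```

Call:
{"fn": "carry_out", "kwargs": {
  "jaw": [0, 0, 0, 0],
  "dp": [
    [-0.003, 0, 0],
    [-0.003, 0, 0],
    [-0.003, 0, 0],
    [-0.003, 0, 0]
  ],
  "spin": [0, 0, 0, 0]
}}

```text
time_s: 22.25
position: [0.5152, -0.0028, 0.0443]
eef_rot: [-0.197, -3.109, -0.008]
force: [-10.7, 0.9, 7.2]
width: 0.0001
```

```bash
python3 st.py
```

```text
tcp [ 0.5152 -0.0028  0.0443] zt [-0.0257  0.0071 -0.9996] foot [ 0.5146 -0.0026  0.0213] F [-10.73   0.85   7.23] M [ 1.590e-01  1.692e+00 -1.000e-03] 22.25
```

The slide stopped at the predicted end position (0.515) and the force rose to 11 N, which indicates the stop. One more push will confirm it, then I'll retreat.

Call:
{"fn": "carry_out", "kwargs": {
  "jaw": [0, 0],
  "dp": [
    [-0.003, 0, -0.001],
    [-0.003, 0, -0.001]
  ],
  "spin": [0, 0]
}}

```text
time_s: 22.42
position: [0.515, -0.0027, 0.0444]
eef_rot: [-0.193, -3.09, -0.01]
force: [-8.8, 0.1, 5.1]
width: 0.0
```

Call:
{"fn": "carry_out", "kwargs": {
  "jaw": [0, 0, 0, 0, 0, 0, 0, 0, 0, 0, 0, 0, 0, 0],
  "dp": [
    [0.004, 0, 0],
    [0.008, 0, -0.004],
    [0.01, 0, -0.01],
    [0.005, 0, -0.02],
    [0, 0.01, -0.025],
    [0, 0.03, -0.025],
    [0, 0.035, -0.02],
    [0, 0.035, -0.01],
    [0, 0.035, 0],
    [0, 0.035, 0],
    [0, 0.035, 0],
    [0, 0.03, 0],
    [0, 0, 0],
    [0, 0, 0]
  ],
  "spin": [0, 0, 0, 0, 0, 0, 0, 0, 0, 0, 0, 0, 0, 0]
}}

```text
time_s: 23.58
position: [0.5305, 0.2546, 0.1746]
eef_rot: [-0.205, -3.126, -0.026]
force: [0.5, -0.1, 0.6]
width: -0.0004
```

```bash
python3 st.py; python3 - <<'E'
from h import *
T0=load('top0')['f'];S0=load('side0')['f']
f,_=grab('top','tf');g,_=grab('side','sf');T=load('tf');S=load('sf')
# bystander/tool change check
def sh(I):
    return ''
for n,c in(('carton',(.765,.1035,.03)),('vial',(.747,-.0747,.03)),('ice',(.54,-.41,.02)),('finished',(.55,.243,.03)),('orange',(.532,-.335,.03))):
    for d,o,nm in((T,T0,'top'),(S,S0,'side')):
        u=proj(d,c).astype(int);w=30 if n!='vial' else 14
        sl=np.s_[max(u[1]-w,0):u[1]+w,max(u[0]-w,0):u[0]+w]
        a,b=[cv2.cvtColor(x['image'][sl],cv2.COLOR_BGR2GRAY).astype(np.float32) for x in(o,d['f'])]
        sft,r=cv2.phaseCorrelate(a,b);print(n,nm,u,np.round(sft,2),round(r,2),'diff',round(float(np.abs(a-b).mean()),1))
def pr(I,cx,cy,hw,hh,st=1):
    for r in range(cy-hh,cy+hh,st):print(r,''.join('Y' if int(p[2])-int(p[0])>60 and p[2]>80 else '.' if p.max()<45 else '-' if p.max()<100 else '+' if p.max()<140 else '#' for p in I[r,cx-hw:cx+hw]))
q=proj(T,[.5235,-.2545,.03]).astype(int);print('tool top',q,proj(T,[.5235,-.2545,.074]));pr(T['f']['image'],*q,26,16)
q=proj(T,[.555,-.01,.034]).astype(int);print('logger',q,'tab final',proj(T,[.530,-.0052,.053]),'tab open',proj(T,[.508,-.0023,.053]),'cover edge',proj(T,[.56,-.0087,.036]));pr(T['f']['image'],*q,30,36,2)
E
```

```text
tcp [0.5305 0.2546 0.1746] zt [-0.0075  0.0169 -0.9998] foot [0.5303 0.255  0.1516] F [ 0.47 -0.09  0.59] M [-0.001 -0.015 -0.001] 23.5833
carton top [169 139] [ 0.12 -0.  ] 0.94 diff 4.8
carton side [181 257] [ 0.24 -0.1 ] 0.85 diff 14.0
vial top [244 149] [0.03 0.02] 0.99 diff 2.1
vial side [206 206] [0.01 0.06] 0.95 diff 16.0
ice top [386 241] [0.02 0.02] 1.03 diff 1.6
ice side [291 149] [ 0.29 -0.  ] 0.44 diff 32.5
finished top [100 228] [ 0.01 -0.08] 0.81 diff 4.4
finished side [293 322] [-0.04 -0.01] 0.98 diff 12.4
orange top [355 244] [-0.14 -0.19] 0.56 diff 5.2
orange side [295 157] [-0.12  0.35] 0.36 diff 37.2
tool top [320 246] [324.49789173 245.95890624]
230 ++++++++++++++++++++++++++++++++++++-+++++##########
231 ++++++++++++++++++++++++++++++++++++--+++++#######+#
232 ++++++++++++++++++++++++++++++++++++--++++++######+#
233 +++++++++++++++++++++++++++++++++++++-+++++++#######
234 +++++++++++++++++++++++++++++++++++++++++++++#######
235 +++++++++++++++++++++++++++++++++++-+++++++++#######
236 +++++++++++++++++++++++++++++++++++-+++++++++#######
237 +++++++++++++++++++++++
[... 3168 characters left out ...]
YYYYYYYYYY.................-YYYYYYYYYYY-....-+++++
245 #####---YYYYYYYYYYYY.YYYYY--------...YYYYYYYYYYYY-...-++++++
247 ####+---YYYYYYYYYYY-.YYYYYYYYYYYYY-..YYYYYYYYYYYY-...-++++++
249 ####+-.YYYYYYYYYYYY.-YYYYYYYYYYYYY-.-YYYYYYYYYYY-....-++++++
251 ###+---YYYYYYYYYYY-.-YYYYYYYYYYYYY-.-YYYYYYYYYYY-...--++++++
253 ###+---YYYYYYYYYYY-.YYYYYYYYYYYYYY--YYYYYYYYYYYY-...-+++++++
255 ###+--YY++YYYYYYYY.-YYYYYYYYYYYYYY.-YYYYYYYYYYY-....-+++++++
257 ##+--.YY++YYYYYYYYYYYYYYYYYYYYYYY-.-YYYYYYYYYYY-....-+++++++
259 ##+-..----YYYYYYYYYYYYYYYYYYYYYYYY-YYYYYYYYYYYY-...-++++++++
261 #+--..............-----YYYYYYYYYYYYYYYYYYY+++Y-....-++++++++
263 ##++-----......................-----YYYYYY++YY-....-++++++++
```

```bash
python3 -c "
from workcell import robot
print(robot.job_done())"
```

```text
the job is handed in; nothing more can be done
None
```

The cover is home, the lock slide is across it, and the seating tool is standing back in its tray, let go of. I handed the job in at about 23.6 s. It reported no verdict.

- **Cover:** I pressed it with the seating tool's foot, tilted under 0.3° and about 1–1.5 mm off centre. The force was about 11 N, and after about 5 mm it dropped to just the tool's weight. The side picture then showed the cover flush all round.
- **Lock slide:** I pushed it only after that, until it stopped where the geometry predicted, at 9–11 N. The last top picture shows the slide reaching the cover's edge.
- **Seating tool:** The release was not clean. As the jaws opened, the tool followed the right-hand finger about 28 mm and dropped the last bit. It is now against the inside of the tray's right rim. The last top picture, checked numerically, puts it upright to about 1.5° and inside the rim, but I did not re-centre it.
- **Carton, vial and ice pack:** In the top view none moved by more than about 0.1 px. The side view agrees for the carton and vial but was no use for the ice pack, where the before and after pictures matched poorly.
- **Position readings:** The top and wrist cameras disagreed by 2–3 mm sideways. For pressing I went by the wrist view.

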